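# Lock the black claw bracket into the desktop pegboard

## Task

Hang the black bracket on the white slotted pegboard: put its two claws through the two slots, then press the bracket down until it has pushed the stiff red locking slide down and the claws sit fully home on the bottom of the slots, and let go. Push the slide down only with the bracket, and leave the plain silver bracket standing where it is.

Things in the scene. Friction and masses are not known exactly. Their poses are not given: they have to be found in the camera images.
- black_grip (a point): Loose black L-bracket, 0.25 kg, standing as it will hang; x to its back (claws), z up; mm: ledge 80x80, back plate 80 wide, 72 high. Grip: upright fin at y=0, 10 thick (y), 60 long (x), top 95 above underside. This point: in the fin, 75 above underside, 35 in front of rear face. Claws at y=-26, +26, 12 wide, reach 16 behind rear face: tab's lower side 15 below this point, lip hangs 16 lower.
- slots (a point): Fixed white pegboard, 260 mm wide, 205 high, 4 thick. Point on its front face midway between two slots, at their lower edges, 150 above desk; x into the board, z up. Slots 36 wide (y=-26, +26), 44 high. Claws enter along +x with bracket x parallel, black_grip at z=+31 to +53, until back plate meets the face (x=-35); then straight down. Home: black_grip at x=-35, y=0, z=+15 here.
- lock (a joint): Red locking slide on the board's front, below and between the slots: 50 mm wide, stands 16 out, top 48 below the slots' lower edges when up. Value in m: 0 up, grows as pushed down, travel 0.014. Stiff: needs 9 N in all (bracket's weight gives about 2.5), stays where left. The bracket's underside meets it 12 mm before home, so it reads about 0.012 with the bracket home.
- silver_grip (a point): Loose silver bracket of the same shape and size but without claws, standing on the desk; point and axes as on the black one. A bystander: leave it alone.
Things that resemble listed ones, but are neither listed nor needed, are in the scene too. Leave any orange, pink or turquoise look-alike of the part that bears black_grip alone.

How it is judged:
At the end, for the whole second after the job is handed in: Black bracket hooked by both claws, grip point within 11 mm of home depth, 16 mm sideways and 7 mm in height, within 12 degrees of square and upright; red slide down by over 8 mm; silver bracket within 30 mm of its start (x of black_grip in the frame of slots between -0.047 and -0.025 m and y of black_grip in the frame of slots between -0.016 and 0.016 m and z of black_grip in the frame of slots between 0.008 and 0.021 m and angle between the x axis of black_grip and the x axis of slots, either way round below 0.21 rad and angle between black_grip's own z axis and vertical below 0.21 rad and value of joint lock above 0.008 m and distance of silver_grip from where it was at the start of the episode below 0.03 m); the robot touches nothing.
It fails at once if the red slide is pushed down without the bracket's claws in the slots (value of joint lock above 0.005 m and (x of black_grip in the frame of slots below -0.055 m or distance between black_grip and slots above 0.08 m)).
It fails at once if the silver bracket is knocked about or carried off (distance of silver_grip from where it was at the start of the episode above 0.04 m).
It also fails if it takes over 43 s, if anything falls off the work surface, if the arm or the gripper's body presses on something with over 40 N, if the wrist force passes 120 N, or if a joint passes its speed limit or range.

## Robot

A 6-joint arm with a two-finger parallel gripper is mounted at the origin on the work surface. World frame = base frame: x ahead of the robot, y to its left, z up, the work surface at z = 0. Lengths are in m, angles in rad, forces in N, time in s.
With the tool pointing down it reaches from about 0.35 to 0.775 m from the base axis. Payload 7.3 kg.
Tool frame: the origin (TCP) lies at the very end of the fingers, on their centre line; the grasp point (between the pads) lies 19 mm behind it; z points along the fingers, y is the line along which they close (so a half turn about z gives the same grasp; the last joint's range is limited). The gripper opens to 92 mm and grips with 3 to 60 N. Pads are 19 mm wide; open, the fingers measure 130 mm over their backs; the gripper's body (75 mm by 190 mm) begins 47 mm behind the grasp point.
Start: joints at [1.15, 0.342, 1.524, -0, 1.275, -0.146], TCP at [0.142, 0.505, 0.227] pointing down, gripper open.
Joint ranges: [-2.53, 2.53], [-0.77, 2.02], [0.04, 2.7], [-1, 4.14], [0.28, 2.66], [-3.11, 3.11]. Speed limits (rad/s): [2.57, 2.57, 3.14, 3.14, 3.14, 3.14].

## Interface

Orientations are given as [roll, pitch, yaw] about the fixed x, y, z axes, in that order (R = Rz(yaw) Ry(pitch) Rx(roll)).
In Python, from cell import robot gives the robot as it stands. The module is installed in compiled form; this text tells all that it offers.
- The arm moves only by the tool arm_command, never from a script. Its argument "moves" is a list of rows, each a list of 3 entries, a list of its own where there are three numbers: the shift along the tool's x, y, z in m, then the turn, a rotation vector about the tool's x, y, z in rad, then the finger opening in m, from 0 to 0.0918. In form: [[[dx, dy, dz], [ax, ay, az], claw], ...]. A call has exactly 5 rows; each row is the pose to reach, as a shift and turn from the pose commanded when the call began, along the tool's axes at that moment; what a row does not reach only later rows make up. A row lasts 1/10 s, in which the tool goes at most 50 mm and 8.59 degrees, less where a joint would pass 70% of its speed; a pose out of reach is approached as far as the arm can. A call with a gripper value outside its range is refused whole. The fingers move at their own pace and stop on an object; "squeeze" is the grip in N (left out, the last holds). Time passes only in rows, so rows that repeat a pose let the fingers close, or fill a call up. It gives the time, the measured TCP pose, the force, the opening and the grip force at its end, in the units of the state.
- robot.observe(): the state, without advancing time (a new reading comes with each control period).
- robot.read_camera(name): name is "scene" or "top"; returns the picture (400x640x3 uint8, red, green, blue); there is no depth.
- robot.camera_model(name): a dict with "fx", "fy", "cx", "cy" (pixels), "R" (3x3) and "t" (3): a world point X has camera coordinates R X + t. Camera axes: x right, y down, z forward; pixel columns grow to the right and rows downward; lengths in m; the calibration is good to about 2 mm. A picture is of the moment at which its call begins. camera_model takes no time and is no camera call.
- robot.hand_in(): hands the job in; it is judged then, once.
The state is a dict: "time": time; "qpos": joint angles; "qvel": joint speeds; "joint_efforts": joint torques, N m; "tool_pos": TCP position; "tool_rot": TCP orientation; "contact_force": force on the tool from outside, world axes, zero at the start; "torque": the same for the moment, N m; "opening": finger opening in m; "grip_force": force on a finger pad.
Only numpy, scipy, OpenCV 4.12 (cv2) and the standard library are available. Lean on these libraries where they do the work, as an engineer would, in place of code of your own. Each camera call takes 0.05 s, during which the arm holds its last target. There are 200 camera calls.

## Working session

There is one attempt and no reset: what is moved stays moved. The work goes in short steps, Python scripts to look and compute and a tool call to move; the robot and the scene stay as the last step left them, time stands still between calls to the robot, and variables do not carry over. Pictures are saved under pics/ and viewed, at most 10 in all, crops included, and the job is handed in when it is done.

Besides the shell and the picture viewer there is one more tool, called after "Emit:" by a JSON object that holds its "op" and its "data". arm_command: Moves the arm, as the interface text tells. Its arguments: {"type":"object","properties":{"moves":{"type":"array"},"squeeze":{"type":"number"}},"required":["moves"]}

```bash
mkdir -p pics
python3 - <<'E'
from cell import robot
import cv2,numpy as np
for n in("scene","top"):
    im=robot.read_camera(n); cv2.imwrite(f"pics/{n}0.png",im[...,::-1]); m=robot.camera_model(n)
    print(n,{k:np.round(v,4).tolist() for k,v in m.items()})
print(robot.observe())
E
```

```text
scene {'fx': 415.7045, 'fy': 415.7045, 'cx': 321.9167, 'cy': 201.8764, 'R': [[0.4371, 0.8994, -0.0006], [0.7679, -0.3736, -0.5203], [-0.4682, 0.227, -0.854]], 't': [-0.2538, -0.3198, 1.1128]}
top {'fx': 365.4391, 'fy': 365.4391, 'cx': 322.4815, 'cy': 197.2753, 'R': [[0.0004, -1.0, -0.0036], [-0.9981, -0.0002, -0.061], [0.061, 0.0036, -0.9981]], 't': [0.0316, 0.529, 0.9425]}
{'time': 0.1, 'qpos': array([ 1.14998900e+00,  3.42650629e-01,  1.52487720e+00,  3.12911305e-05,
        1.27540171e+00, -1.46006690e-01]), 'qvel': array([-0.00107089, -0.00156154, -0.00242956,  0.00046606,  0.0006618 ,
       -0.00271396]), 'joint_efforts': array([ 2.58954053e-03, -4.31999767e+01, -2.44692332e+01,  7.20801903e-02,
        5.26435976e-02, -6.77356411e-05]), 'tool_pos': array([0.14229295, 0.50499394, 0.22613117]), 'tool_rot': array([-3.14027434e+00, -2.24107639e-04,  2.86678274e+00]), 'contact_force': array([-0.14387945, -0.27742712, -0.03099871]), 'torque': array([ 0.0379394 ,  0.0290466 , -0.05780473]), 'grip_force': 0.0, 'opening': 0.09192706862970708}
```

View pics/scene0.png

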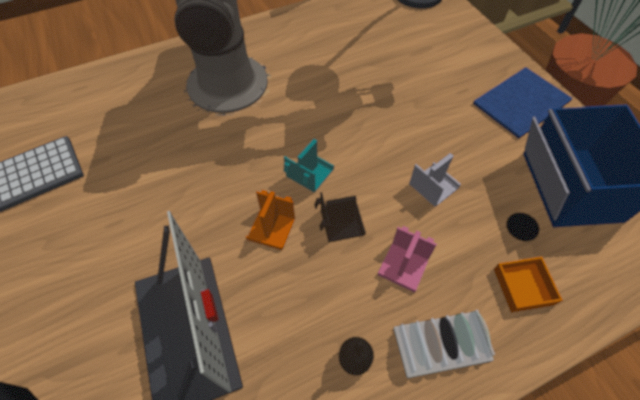

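View pics/top0.png

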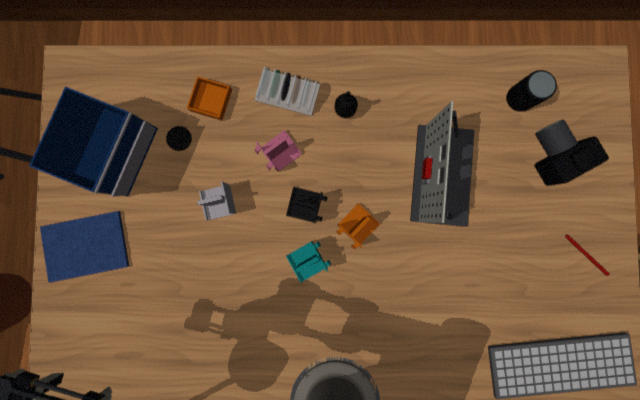

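The scene view shows the black bracket at about (342,217) with its claws at (322,203), between orange, turquoise and pink look-alikes. The board is at (190,300) with the red slide at (209,305). In the top view the black bracket is at (306,204) with its claws to the right. The board is at (435,165) with its slots at (440,150) and (438,175), and the silver bracket is at (216,202).

Run:
```python
import cv2,numpy as np
s=cv2.imread("pics/scene0.png");t=cv2.imread("pics/top0.png")
def c(im,x,y,w,h,g=1.8):
    o=cv2.resize(im[y:y+h,x:x+w],(400,300),interpolation=cv2.INTER_CUBIC)
    o=(255*(o/255.)**(1/g)).astype(np.uint8)
    for i in range(0,w,10):
        X=int(i*400/w); cv2.line(o,(X,0),(X,4 if i%20 else 10),(0,255,255),1)
    for i in range(0,h,10):
        Y=int(i*300/h); cv2.line(o,(0,Y),(4 if i%20 else 10,Y),(0,255,255),1)
    return o
a=np.vstack([np.hstack([c(t,275,175,80,60),c(t,380,95,160,120)][:2]),np.hstack([c(s,300,180,80,60),c(s,140,240,120,90)])])
cv2.imwrite("pics/crop1.png",a)
```

```text
(no output)
```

View pics/crop1.png

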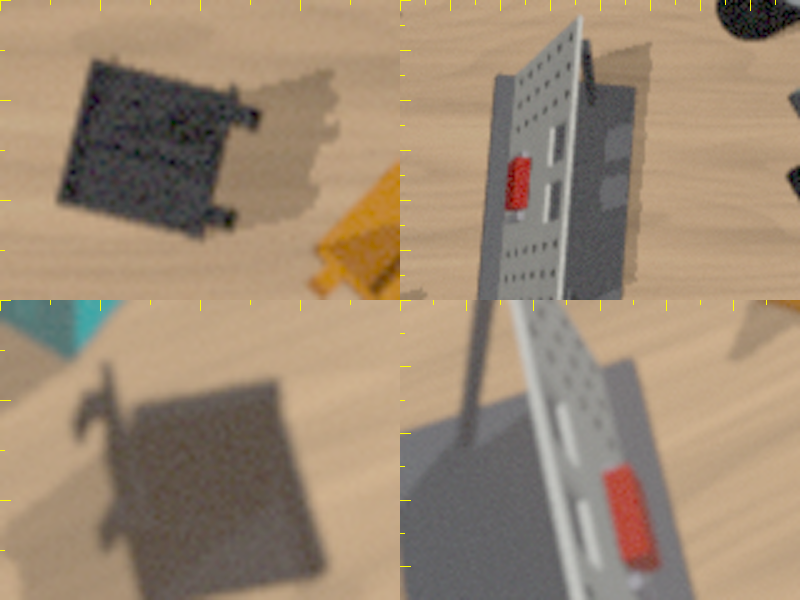

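The crops show the ledge's front corners at top px (293.4,187) and (287,215.6), and the claw tips at (326.6,198.4) and (322,218.4). The slots appear as bright sills with their left edges near px (440,146)–(437,183). The red slide is near (427,168).

```bash
cat > h.py <<'E'
import cv2,numpy as np
from cell import robot
M={n:robot.camera_model(n) for n in("scene","top")}
def ray(n,p):
    m=M[n];R=np.array(m["R"]);t=np.array(m["t"])
    d=R.T@np.array([(p[0]-m["cx"])/m["fx"],(p[1]-m["cy"])/m["fy"],1]);return -R.T@t,d/np.linalg.norm(d)
def onz(n,p,z):
    c,d=ray(n,p);return c+d*(z-c[2])/d[2]
def tri(pt,ps):
    a,u=ray("top",pt);b,v=ray("scene",ps)
    s=np.linalg.lstsq(np.c_[u,-v],b-a,rcond=None)[0];P,Q=a+u*s[0],b+v*s[1]
    return (P+Q)/2,np.linalg.norm(P-Q)
def proj(n,X):
    m=M[n];q=np.array(m["R"])@X+np.array(m["t"]);return np.array([m["fx"]*q[0]/q[2]+m["cx"],m["fy"]*q[1]/q[2]+m["cy"]])
E
python3 - <<'E'
from h import *
np.set_printoptions(precision=4,suppress=True)
print("cams",ray("top",(0,0))[0],ray("scene",(0,0))[0])
for a,b in(((293.4,187),(365,234.4)),((287,215.6),(355.6,196))): print("ledge",tri(a,b),onz("top",a,.006))
f=[onz("top",p,.006) for p in((293.4,187),(287,215.6))];print("w",np.linalg.norm(f[0]-f[1]))
g=[onz("top",p,.055) for p in((326.6,198.4),(322,218.4))];print("claws",g,np.linalg.norm(g[0]-g[1]))
o=lambda x,y:(380+(x-400)/2.5,95+y/2.5)
S=[onz("top",o(*p),.15) for p in((555,128),(549,163),(549,183),(543,221))];print("sills z150",*S)
print("slot len",[np.linalg.norm(S[i]-S[i+1]) for i in range(3)])
T=[onz("top",o(*p),z) for z in(.205,.22) for p in((580,17),)];print("topcorner",T)
for n in("top","scene"):
    im=cv2.imread(f"pics/{n}0.png").astype(int);k=((im[...,2]>90)&(im[...,1]<50)&(im[...,0]<50)).astype(np.uint8)
    l,_,st,ce=cv2.connectedComponentsWithStats(k)
    for i in range(1,l):
        if st[i,4]>40:
            c=cv2.findContours((_==i).astype(np.uint8),0,1)[0][0];print(n,st[i],ce[i],cv2.boxPoints(cv2.minAreaRect(c)).tolist())
for p in((187.4,270),(193.4,289.5),(194,300),(199.4,319.5)): print("scene sill z150",onz("scene",p,.15))
E
```

```text
cams [0.4705 0.0283 0.9731] [ 0.8775 -0.1438  0.7837]
ledge (array([ 0.5583,  0.1108, -0.0025]), np.float64(0.002388668145235145)) [0.557 0.109 0.006]
ledge (array([0.4819, 0.1254, 0.0306]), np.float64(0.005033685735724441)) [0.4811 0.1256 0.006 ]
w 0.07767417102142271
claws [array([0.5238, 0.0212, 0.055 ]), array([0.4736, 0.0328, 0.055 ])] 0.05155982978250305
sills z150 [ 0.6372 -0.2404  0.15  ] [ 0.6051 -0.2343  0.15  ] [ 0.5869 -0.234   0.15  ] [ 0.5523 -0.2279  0.15  ]
slot len [np.float64(0.03265147677363152), np.float64(0.018270077586518958), np.float64(0.035102317775831)]
topcorner [array([ 0.722 , -0.2457,  0.205 ]), array([ 0.7171, -0.2403,  0.22  ])]
top [425 158   7  21 119] [428.1513 167.6471] [[424.44830322265625, 177.62071228027344], [426.11724853515625, 157.59312438964844], [431.91033935546875, 158.0758819580078], [430.24139404296875, 178.1034698486328]]
top [565 235  44  41 208] [586.3173 254.351 ] [[564.6742553710938, 236.34059143066406], [567.2803344726562, 233.61599731445312], [608.7166137695312, 273.250732421875], [606.1105346679688, 275.9753112792969]]
scene [201 290  15  29 256] [208.1758 303.8516] [[200.44940185546875, 291.2808532714844], [209.7977294921875, 289.1235656738281], [216.03369140625, 316.1460266113281], [206.68536376953125, 318.3033142089844]]
scene sill z150 [ 0.551  -0.2283  0.15  ]
scene sill z150 [ 0.5871 -0.2291  0.15  ]
scene sill z150 [ 0.604  -0.2333  0.15  ]
scene sill z150 [ 0.6371 -0.2348  0.15  ]
```

```bash
cat >> h.py <<'E'
def go(x,y,z,yaw):
    o=robot.observe();p=o["tool_pos"];r=o["tool_rot"];w=r[2];d=np.array([x,y,z])-p
    c,s=np.cos(w),np.sin(w);dy=(yaw-w+np.pi)%(2*np.pi)-np.pi
    print("t %.2f"%o["time"],"pos",np.round(p,4),"rot",np.round(r,4),"F",np.round(o["contact_force"],1),"open %.4f grip %.1f"%(o["opening"],o["grip_force"]))
    print("shift",np.round([d[0]*c+d[1]*s,d[0]*s-d[1]*c,-d[2]],4),"az",round(-dy,4))
E
python3 - <<'E'
from h import *
np.set_printoptions(precision=4,suppress=True)
im=cv2.imread("pics/top0.png").astype(float).sum(2)
# board's top (right) edge: strongest drop along each row, near the line (452,102)-(445,215)
P=[]
for v in range(106,214,3):
    u0=452-(v-102)*7/113; u=np.arange(int(u0)-6,int(u0)+8);g=np.diff(im[v-1:v+2,u].mean(0));k=g.argmin();P.append((u[k]+.5,v))
P=np.float32(P);vx,vy,x0,y0=cv2.fitLine(P,cv2.DIST_HUBER,0,.01,.01).ravel()
q=[onz("top",(x0+vx/vy*(v-y0),v),.205) for v in(102,160,215)];print(q);d=q[0]-q[2];print("board y angle",np.arctan2(d[1],d[0]))
# red slide in top view: its left (front) edge at z~.10 
for p in((426.1,157.6),(424.4,177.6),(431.9,158),(430.2,178.1)): print(onz("top",p,.102))
go(.5113,.083,.2,1.351)
E
```

```text
[array([ 0.7215, -0.2475,  0.205 ]), array([ 0.5966, -0.2353,  0.205 ]), array([ 0.4803, -0.2239,  0.205 ])]
board y angle -0.09733588063574485
[ 0.6193 -0.2174  0.102 ]
[ 0.571  -0.2125  0.102 ]
[ 0.6183 -0.2313  0.102 ]
[ 0.5698 -0.2264  0.102 ]
t 0.10 pos [0.1423 0.505  0.2261] rot [-3.1403 -0.0002  2.8668] F [-0.1 -0.3 -0. ] open 0.0919 grip 0.0
shift [-0.4697 -0.306   0.0261] az 1.5158
```

Emit:
{"op": "arm_command", "data": {"moves": [[[-0.03,-0.02,0],[0,0,0.14],0.06],[[-0.07,-0.045,0],[0,0,0.28],0.06],[[-0.11,-0.07,0],[0,0,0.42],0.06],[[-0.15,-0.1,0],[0,0,0.56],0.06],[[-0.19,-0.125,0],[0,0,0.7],0.06]]}}

```text
time: 0.6
tool_pos: [0.2918, 0.3316, 0.2265]
tool_rot: [-3.141, 0.0, 2.162]
contact_force: [-0.4, 0.4, 0.0]
opening: 0.0607
grip_force: 0.0
```

Emit:
{"op": "arm_command", "data": {"moves": [[[-0.035,0.005,0],[0,0,0.14],0.06],[[-0.075,0.01,0],[0,0,0.28],0.06],[[-0.115,0.015,0],[0,0,0.42],0.06],[[-0.155,0.02,0],[0,0,0.56],0.06],[[-0.2,0.027,0],[0,0,0.7],0.06]]}}

```text
time: 1.1
tool_pos: [0.4264, 0.1818, 0.2266]
tool_rot: [-3.141, -0.0, 1.461]
contact_force: [-0.4, 0.4, -0.5]
opening: 0.0598
grip_force: 0.0
```

```bash
python3 -c "
from h import *
go(.5113,.083,.15,1.351)"
```

```text
t 1.10 pos [0.4264 0.1818 0.2266] rot [-3.1410e+00 -1.0000e-04  1.4615e+00] F [-0.4  0.4 -0.5] open 0.0598 grip 0.0
shift [-0.089   0.0952  0.0766] az 0.1105
```

Emit:
{"op": "arm_command", "data": {"moves": [[[-0.02,0.02,0],[0,0,0.11],0.06],[[-0.05,0.05,0.01],[0,0,0.11],0.06],[[-0.07,0.075,0.03],[0,0,0.11],0.06],[[-0.089,0.095,0.05],[0,0,0.11],0.06],[[-0.089,0.095,0.07],[0,0,0.11],0.06]]}}

```text
time: 1.6
tool_pos: [0.5132, 0.0821, 0.1555]
tool_rot: [3.141, 0.0, 1.354]
contact_force: [-1.1, -0.6, 0.2]
opening: 0.0601
grip_force: 0.0
```

Run:
```python
from h import *
ims=[]
for n,(x,y) in(("top",(256,164)),("scene",(290,160))):
    im=robot.read_camera(n)[...,::-1]
    if 1: 
        c=im[y:y+75,x:x+100];o=cv2.resize(c,(600,450),interpolation=cv2.INTER_CUBIC);ims.append((255*(o/255.)**.55).astype(np.uint8)[:,:400] if n=="top_" else cv2.resize((255*(o/255.)**.55).astype(np.uint8),(400,300)))
cv2.imwrite("pics/g1.png",np.hstack(ims))
go(.5113,.083,.059,1.351)
```

```text
t 1.70 pos [0.5095 0.0839 0.1538] rot [-3.1350e+00  1.4000e-03  1.3552e+00] F [-0.1  0.4  0.1] open 0.0603 grip 0.0
shift [-0.0005  0.0019  0.0948] az 0.0042
```

View pics/g1.png

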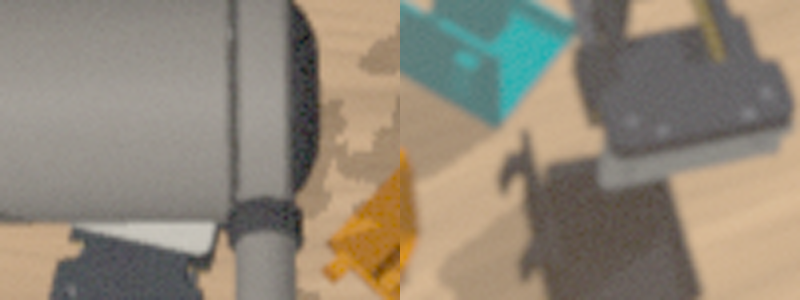

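The top view is hidden by the arm. In the scene view the gripper is above the bracket, which hasn't moved. I'll descend around the fin.

Emit:
{"op": "arm_command", "data": {"moves": [[[0,0.002,0.02],[0,0,0.004],0.06],[[0,0.002,0.04],[0,0,0.004],0.06],[[0,0.002,0.06],[0,0,0.004],0.06],[[0,0.002,0.08],[0,0,0.004],0.06],[[0,0.002,0.095],[0,0,0.004],0.06]]}}

```text
time: 2.2
tool_pos: [0.513, 0.0849, 0.0616]
tool_rot: [-3.141, -0.0, 1.354]
contact_force: [-0.4, -0.3, -0.3]
opening: 0.0602
grip_force: 0.0
```

Emit:
{"op": "arm_command", "data": {"moves": [[[0,0,0],[0,0,0],0.03],[[0,0,0],[0,0,0],0.015],[[0,0,0],[0,0,0],0.005],[[0,0,0],[0,0,0],0.005],[[0,0,0],[0,0,0],0.005]], "squeeze": 40}}

```text
time: 2.7
tool_pos: [0.5136, 0.0844, 0.0625]
tool_rot: [3.14, -0.0, 1.353]
contact_force: [0.1, -0.5, 0.4]
opening: 0.0243
grip_force: 0.0
```

```bash
python3 -c "
from h import *
go(.5113,.083,.059,1.351)"
```

```text
t 2.70 pos [0.5136 0.0844 0.0625] rot [ 3.1403e+00 -4.0000e-04  1.3529e+00] F [ 0.1 -0.5  0.4] open 0.0243 grip 0.0
shift [-0.0018 -0.0019  0.0035] az 0.0019
```

Emit:
{"op": "arm_command", "data": {"moves": [[[-0.001,-0.001,0.003],[0,0,0],0.02],[[-0.001,-0.001,0.003],[0,0,0],0.005],[[-0.001,-0.001,0.003],[0,0,0],0.0],[[-0.001,-0.001,0.003],[0,0,0],0.0],[[-0.001,-0.001,0.003],[0,0,0],0.0]], "squeeze": 40}}

```text
time: 3.2
tool_pos: [0.5118, 0.0835, 0.0585]
tool_rot: [-3.141, 0.0, 1.353]
contact_force: [-0.7, -1.1, -1.5]
opening: 0.0103
grip_force: 39.9
```

Emit:
{"op": "arm_command", "data": {"moves": [[[0,0,0],[0,0,0],0],[[0,0,0],[0,0,0],0],[[0,0,0],[0,0,0],0],[[0,0,0],[0,0,0],0],[[0,0,0],[0,0,0],0]], "squeeze": 45}}

```text
time: 3.7
tool_pos: [0.512, 0.0836, 0.0587]
tool_rot: [-3.142, -0.0, 1.353]
contact_force: [0.0, 0.3, -2.0]
opening: 0.0098
grip_force: 44.9
```

```bash
python3 -c "
from h import *
go(.5113,.083,.159,1.471)"
```

```text
t 3.70 pos [0.512  0.0836 0.0587] rot [-3.1415e+00 -1.0000e-04  1.3528e+00] F [ 0.   0.3 -2. ] open 0.0098 grip 44.9
shift [-0.0007 -0.0006 -0.1003] az -0.1182
```

Emit:
{"op": "arm_command", "data": {"moves": [[[0,0,-0.02],[0,0,0],0],[[0,0,-0.045],[0,0,0],0],[[0,0,-0.075],[0,0,-0.04],0],[[0,0,-0.1],[0,0,-0.08],0],[[0,0,-0.12],[0,0,-0.118],0]]}}

```text
time: 4.2
tool_pos: [0.5123, 0.0835, 0.1804]
tool_rot: [3.14, -0.0, 1.472]
contact_force: [-0.5, 0.0, -2.1]
opening: 0.0099
grip_force: 44.9
```

```bash
python3 -c "
from h import *
go(.6044,-.139,.177,1.471)"
```

```text
t 4.20 pos [0.5123 0.0835 0.1804] rot [ 3.1400e+00 -3.0000e-04  1.4724e+00] F [-0.5  0.  -2.1] open 0.0099 grip 44.9
shift [-0.2124  0.1135  0.0034] az 0.0014
```

Emit:
{"op": "arm_command", "data": {"moves": [[[-0.03,0.02,0],[0,0,0],0],[[-0.065,0.045,0],[0,0,0],0],[[-0.1,0.07,0],[0,0,0],0],[[-0.135,0.095,0],[0,0,0],0],[[-0.165,0.113,0.003],[0,0,0],0]]}}

```text
time: 4.7
tool_pos: [0.6091, -0.0941, 0.1759]
tool_rot: [3.14, 0.0, 1.47]
contact_force: [-0.3, 0.7, -2.3]
opening: 0.0096
grip_force: 44.9
```

Emit:
{"op": "arm_command", "data": {"moves": [[[-0.01,0,0],[0,0,0],0],[[-0.02,0,0],[0,0,0],0],[[-0.03,0,0],[0,0,0],0],[[-0.035,0,0],[0,0,0],0],[[-0.035,0,0],[0,0,0],0]]}}

```text
time: 5.2
tool_pos: [0.6043, -0.1267, 0.176]
tool_rot: [3.141, -0.0, 1.471]
contact_force: [0.3, 1.1, -2.6]
opening: 0.0095
grip_force: 44.9
```

Run:
```python
from h import *
ims=[]
for n,(x,y) in(("top",(360,110)),("scene",(150,210))):
    im=robot.read_camera(n)[...,::-1]
    o=cv2.resize(im[y:y+120,x:x+100],(400,480),interpolation=cv2.INTER_CUBIC);o=(255*(o/255.)**.55).astype(np.uint8)
    for i in range(0,120,10): cv2.line(o,(i*4,0),(i*4,6),(0,255,255));cv2.line(o,(0,i*4),(6,i*4),(0,255,255))
    ims.append(o)
cv2.imwrite("pics/g2.png",np.hstack(ims))
go(.6044,-.139,.177,1.471)
```

```text
t 5.30 pos [ 0.6044 -0.1261  0.176 ] rot [ 3.1413e+00 -3.0000e-04  1.4713e+00] F [ 0.1  0.4 -2.6] open 0.0098 grip 44.9
shift [-0.0128  0.0013 -0.001 ] az 0.0003
```

View pics/g2.png

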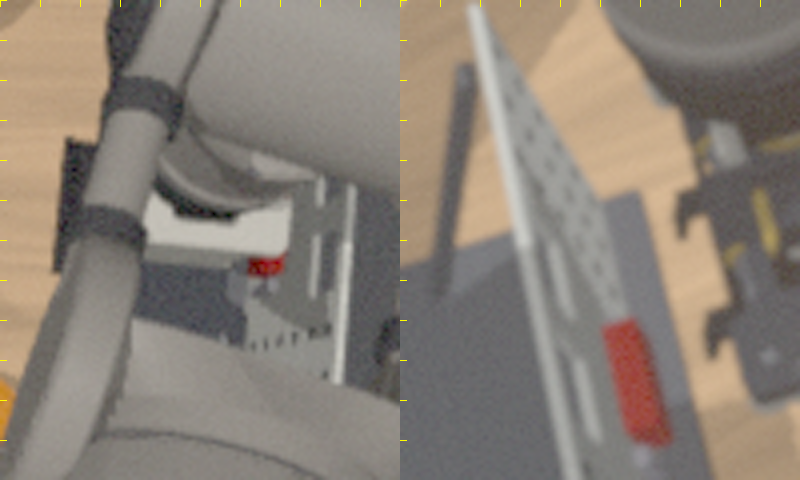

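In the scene view the two claws are in front of the board at px (220,259)–(221,269) and (227.5,287)–(228,299). The top view is hidden by the arm. I'll compare the claw pixels with where they should be.

Run:
```python
from h import *
a=-.1;bx=np.array([np.sin(a),-np.cos(a),0]);by=np.array([np.cos(a),np.sin(a),0]);z=np.array([0,0,1])
g=np.array([.6044,-.1261,.1760+.0163])+.0087*bx
for s,p in((-1,((220,258.7),(220.8,269))),(1,((227.5,287.5),(228,299)))):
    for dz,q in((-.006,p[0]),(-.031,p[1])):
        X=g+.051*bx+s*.026*by+dz*z;c,d=ray("scene",q)
        k=(X[2]-c[2])/d[2];e=c+k*d-X
        print(s,dz,"proj",proj("scene",X).round(1),"seen",q,"plane-z err bx,by mm",(1000*np.array([e@bx,e@by])).round(1))
```

```text
-1 -0.006 proj [213.4 260.8] seen (220, 258.7) plane-z err bx,by mm [-10.4   0.1]
-1 -0.031 proj [216.9 267. ] seen (220.8, 269) plane-z err bx,by mm [-5.1  5.5]
1 -0.006 proj [221.  291.2] seen (227.5, 287.5) plane-z err bx,by mm [-10.5  -2.3]
1 -0.031 proj [224.4 296.7] seen (228, 299) plane-z err bx,by mm [-4.4  5.5]
```

Emit:
{"op": "arm_command", "data": {"moves": [[[-0.012,0.001,0],[0,0,0],0],[[-0.025,0.001,0],[0,0,0],0],[[-0.036,0.001,0],[0,0,0],0],[[-0.046,0.001,0],[0,0,0],0],[[-0.054,0.001,0],[0,0,0],0]]}}

```text
time: 5.8
tool_pos: [0.5999, -0.182, 0.1756]
tool_rot: [-3.141, -0.0, 1.47]
contact_force: [0.4, -0.6, -1.9]
opening: 0.0099
grip_force: 44.9
```

Emit:
{"op": "arm_command", "data": {"moves": [[[-0.0015,0,0],[0,0,0],0],[[-0.003,0,0],[0,0,0],0],[[-0.0045,0,0],[0,0,0],0],[[-0.006,0,0],[0,0,0],0],[[-0.006,0,0],[0,0,0],0]]}}

```text
time: 6.3
tool_pos: [0.5996, -0.1864, 0.1757]
tool_rot: [3.141, -0.0, 1.471]
contact_force: [0.0, 0.5, -2.4]
opening: 0.0099
grip_force: 44.9
```

Emit:
{"op": "arm_command", "data": {"moves": [[[-0.001,0,0],[0,0,0],0],[[-0.002,0,0],[0,0,0],0],[[-0.003,0,0],[0,0,0],0],[[-0.004,0,0],[0,0,0],0],[[-0.004,0,0],[0,0,0],0]]}}

```text
time: 6.8
tool_pos: [0.5992, -0.1883, 0.1759]
tool_rot: [-3.141, -0.004, 1.472]
contact_force: [0.8, 8.5, 0.6]
opening: 0.01
grip_force: 45.0
```

Run:
```python
from h import *
im=robot.read_camera("scene")[...,::-1];y,x=210,150
o=cv2.resize(im[y:y+120,x:x+120],(600,600),interpolation=cv2.INTER_CUBIC);cv2.imwrite("pics/g3.png",(255*(o/255.)**.55).astype(np.uint8))
go(.5992,-.1875,.1487,1.471)
```

```text
t 6.85 pos [ 0.5992 -0.1883  0.1759] rot [-3.1413 -0.0035  1.4718] F [-0.   7.8 -0.1] open 0.0100 grip 45.0
shift [ 0.0008 -0.0001  0.0272] az 0.0008
```

View pics/g3.png

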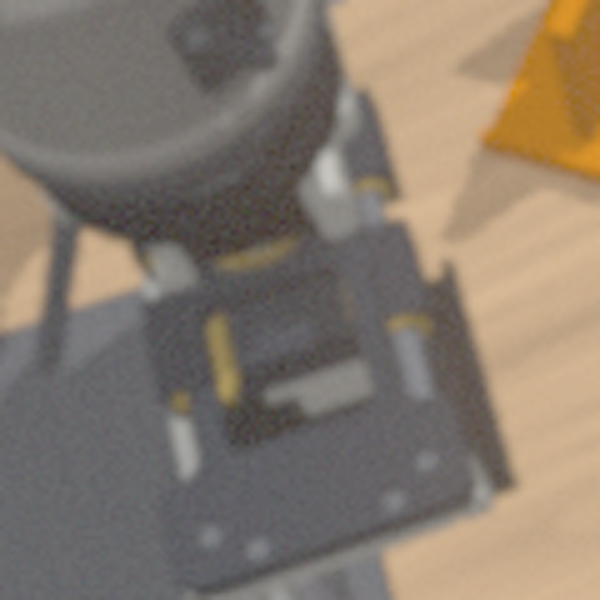

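The gripper hides the claws, but the ledge's front edge runs from px (239.4,262.4) to (252,307.6). I'll use it to check the depth.

Run:
```python
from h import *
a=-.1;bx=np.array([np.sin(a),-np.cos(a),0]);by=np.array([np.cos(a),np.sin(a),0]);O=np.array([.595,-.232,.15])
for z in(.117,.125):
  for p in((239.4,262.4),(252,307.6)):
    e=onz("scene",p,z)-O;print(z,"slots x,y",(e@bx).round(4),(e@by).round(4))
```

```text
0.117 slots x,y -0.0801 -0.0435
0.117 slots x,y -0.0797 0.0406
0.125 slots x,y -0.0805 -0.0397
0.125 slots x,y -0.0801 0.0434
```

The ledge front edge sits at slots x = -0.080 and is centred in y, so the back plate is flush and the claws are through. I'll ease off and go down.

Emit:
{"op": "arm_command", "data": {"moves": [[[0.0015,0,0],[0,0,0],0],[[0.0015,0,0.004],[0,0,0],0],[[0.0015,0,0.008],[0,0,0],0],[[0.0015,0,0.012],[0,0,0],0],[[0.0015,0,0.013],[0,0,0],0]], "squeeze": 55}}

```text
time: 7.35
tool_pos: [0.5993, -0.1883, 0.1621]
tool_rot: [-3.141, -0.001, 1.471]
contact_force: [-0.3, 5.7, 0.8]
opening: 0.0096
grip_force: 55.0
```

Emit:
{"op": "arm_command", "data": {"moves": [[[0,0,0.002],[0,0,0],0],[[0,0,0.004],[0,0,0],0],[[0,0,0.006],[0,0,0],0],[[0,0,0.007],[0,0,0],0],[[0,0,0.007],[0,0,0],0]]}}

```text
time: 7.85
tool_pos: [0.5996, -0.1882, 0.157]
tool_rot: [3.14, -0.001, 1.471]
contact_force: [-0.7, 6.7, 8.0]
opening: 0.0099
grip_force: 55.0
```

Emit:
{"op": "arm_command", "data": {"moves": [[[0.0005,0,0.001],[0,0,0],0],[[0.0005,0,0.002],[0,0,0],0],[[0.0005,0,0.003],[0,0,0],0],[[0.0005,0,0.004],[0,0,0],0],[[0.0005,0,0.005],[0,0,0],0]]}}

```text
time: 8.35
tool_pos: [0.5997, -0.1881, 0.1523]
tool_rot: [3.14, -0.0, 1.471]
contact_force: [-2.3, 6.6, 9.5]
opening: 0.01
grip_force: 55.0
```

Emit:
{"op": "arm_command", "data": {"moves": [[[0,0,0.001],[0,0,0],0],[[0,0,0.002],[0,0,0],0],[[0,0,0.003],[0,0,0],0],[[0,0,0.003],[0,0,0],0],[[0,0,0.003],[0,0,0],0]]}}

```text
time: 8.85
tool_pos: [0.5996, -0.1881, 0.1491]
tool_rot: [3.14, -0.0, 1.471]
contact_force: [-0.5, 5.5, 8.0]
opening: 0.0097
grip_force: 55.0
```

Emit:
{"op": "arm_command", "data": {"moves": [[[0,0,0.001],[0,0,0],0],[[0,0,0.0015],[0,0,0],0],[[0,0,0.002],[0,0,0],0],[[0,0,0.0025],[0,0,0],0],[[0,0,0.0025],[0,0,0],0]]}}

```text
time: 9.35
tool_pos: [0.5997, -0.1881, 0.1484]
tool_rot: [3.139, 0.0, 1.471]
contact_force: [-4.9, 7.4, 17.7]
opening: 0.0099
grip_force: 55.0
```

The force jumped to 17.7 N at the expected home height, so the bracket is seated. I'll relax and release.

Emit:
{"op": "arm_command", "data": {"moves": [[[0.0005,0,-0.001],[0,0,0],0],[[0.001,0,-0.0015],[0,0,0],0],[[0.001,0,-0.0015],[0,0,0],0.02],[[0.001,0,-0.0015],[0,0,0],0.035],[[0.001,0,-0.0015],[0,0,0],0.05]]}}

```text
time: 9.85
tool_pos: [0.5993, -0.188, 0.1464]
tool_rot: [-3.142, 0.0, 1.47]
contact_force: [-0.1, 0.4, -1.2]
opening: 0.0287
grip_force: 0.0
```

Emit:
{"op": "arm_command", "data": {"moves": [[[0,0,0],[0,0,0],0.05],[[0,0,0],[0,0,0],0.05],[[0,0,0],[0,0,0],0.05],[[0,0,0],[0,0,0],0.05],[[0,0,0],[0,0,0],0.05]]}}

```text
time: 10.35
tool_pos: [0.5994, -0.1875, 0.1467]
tool_rot: [-3.142, -0.0, 1.471]
contact_force: [0.3, 0.2, -0.7]
opening: 0.0495
grip_force: 0.0
```

Emit:
{"op": "arm_command", "data": {"moves": [[[0,0,-0.015],[0,0,0],0.05],[[0,0,-0.035],[0,0,0],0.05],[[0,0,-0.055],[0,0,0],0.05],[[0,0,-0.075],[0,0,0],0.05],[[0,0,-0.095],[0,0,0],0.05]]}}

```text
time: 10.85
tool_pos: [0.5993, -0.1875, 0.2426]
tool_rot: [3.141, -0.0, 1.471]
contact_force: [0.2, -0.4, -0.5]
opening: 0.05
grip_force: 0.0
```

Emit:
{"op": "arm_command", "data": {"moves": [[[0.03,0,-0.01],[0,0,0],0.05],[[0.07,0,-0.01],[0,0,0],0.05],[[0.11,-0.02,-0.01],[0,0,0],0.05],[[0.15,-0.05,-0.01],[0,0,0],0.05],[[0.19,-0.08,-0.01],[0,0,0],0.05]]}}

```text
time: 11.35
tool_pos: [0.5377, 0.011, 0.2515]
tool_rot: [-3.142, -0.0, 1.471]
contact_force: [0.3, 0.5, 0.6]
opening: 0.0502
grip_force: 0.0
```

Emit:
{"op": "arm_command", "data": {"moves": [[[0.03,-0.01,0],[0,0,0],0.05],[[0.07,-0.02,0],[0,0,0],0.05],[[0.11,-0.04,0],[0,0,0],0.05],[[0.15,-0.06,0],[0,0,0],0.05],[[0.15,-0.06,0],[0,0,0],0.05]]}}

```text
time: 11.85
tool_pos: [0.4919, 0.1691, 0.2521]
tool_rot: [-3.141, -0.002, 1.476]
contact_force: [0.8, -1.0, -0.4]
opening: 0.0498
grip_force: 0.0
```

Run:
```python
from h import *
ims=[]
for n,(x,y) in(("top",(380,110)),("scene",(150,230))):
    im=robot.read_camera(n)[...,::-1]
    o=cv2.resize(im[y:y+120,x:x+100],(400,480),interpolation=cv2.INTER_CUBIC);o=(255*(o/255.)**.55).astype(np.uint8)
    for i in range(0,120,10): cv2.line(o,(i*4,0),(i*4,6),(0,255,255));cv2.line(o,(0,i*4),(6,i*4),(0,255,255))
    ims.append(o)
cv2.imwrite("pics/g4.png",np.hstack(ims))
a=-.1;bx=np.array([np.sin(a),-np.cos(a),0]);by=np.array([np.cos(a),np.sin(a),0]);O=np.array([.595,-.232,.15])
for y in(-.04,.04):
  for n in("top","scene"): print(n,"home ledge underside front corner",y,proj(n,O-.08*bx+y*by+[0,0,-.06]).round(1))
```

```text
top home ledge underside front corner -0.04 [396.6 181.4]
scene home ledge underside front corner -0.04 [242.4 270.2]
top home ledge underside front corner 0.04 [399.5 148.9]
scene home ledge underside front corner 0.04 [254.4 312.1]
```

View pics/g4.png

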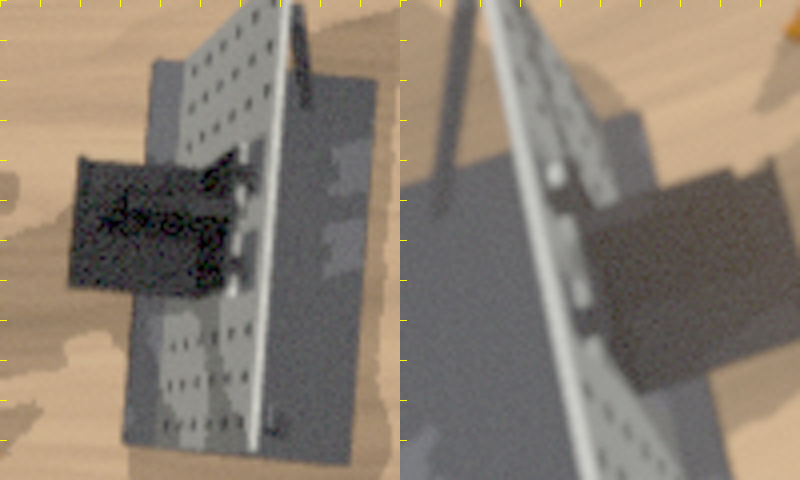

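The bracket hangs on the board with both claws in the slots. Its ledge front corners are at top px (400,149.5) and (397.5,181.8) and scene px (242.5,271). The predicted home values are (399.5,148.9), (396.6,181.4) and (242.4,270.2).

```bash
python3 -c "
from cell import robot
print(robot.hand_in())"
```

```text
the job is handed in; nothing more can be done
None
```

I hung the black bracket with both claws home in the slots, pressed the red slide down with it, and handed the job in at about 12 s; the slide's reading and the final verdict weren't shown to me.

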